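# Clamp the robot chassis under a T-handle hold-down screw

### The job

Slide the red robot chassis along its track until it is fully home against the yellow stop, then screw the T-handle of the blue hold-down clamp clockwise until its rubber foot holds the chassis firmly: stop when the handle turns about two thirds heavier than it does running free, and do not overtighten. Let go, leaving the chassis home and clamped, and leave the loose wheel, the wire spool and the screwdriver where they lie.

Things in the scene. Friction and masses are not known exactly. Their poses are not given: they have to be found in the camera images.
- fixture: Aluminium bed plate of the clamp, 260 x 130 x 12 mm, fixed to the table. Origin on the table right below the screw axis; x runs along the track to the yellow stop (away from the robot), z up. The bed spans x = -185 to +75 mm. The chassis slides on it (height 12 mm) between two black rails 10 mm high, with 1.5 mm play on each side.
- stop_face (a point): Centre of the face of the yellow stop, looking towards -x of the fixture: 30 mm past the screw axis, 17 mm above the table. The chassis plate's far edge must butt against it.
- clamp: Blue clamp on the fixture (same origin and axes): a column beyond the stop and an arm 36 mm wide, 78 to 104 mm above the table, from the column to 24 mm before the screw axis. The screw runs upright through it and carries a rubber foot at its lower end. The foot's force on the chassis shall be 40 to 105 N, ideally 70 N; over 130 N dents the chassis.
- nut (a point): Top centre of the clamp's brass nut, 34 mm in diameter, on the screw axis, 108 mm above the table. The foot (24 mm in diameter) hangs below on the same axis on a stiff spring, 30 N per mm. How far it stands out of the screw differs between starts by up to 5 mm and is not measured; at the start it is 4 to 15 mm clear of the chassis plate.
- handle (a joint): T-handle angle in rad, growing clockwise from above, which lowers handle and foot 12 mm per turn. Starts at -1.6 to 1.6; at 0 the red ball points to fixture +x. Running free it resists either way with 0.20 N m (4 N at a ball) plus 0.01 N m per rad/s; each 10 N on the foot adds 0.019 N m, so the ideal is 0.33 N m (6.7 N at a ball), some 1.2 to 1.5 rad after touching. It stays where it is left.
- handle_hub (a point): Centre of the T-handle on the screw axis, 155 mm above the table at handle angle 0, sinking 12 mm per turn. Steel hub 18 mm in diameter, 22 mm high; the steel bar through it is 8 mm thick.
- ball_red (a point): Centre of the red ball, 18 mm in diameter, on one end of the T-handle, 50 mm from the screw axis. It can be pinched from above.
- ball_black (a point): Centre of the black ball on the opposite end of the T-handle, same size and distance.
- chassis: Loose red robot chassis, 0.45 kg, in the track: plate 145 x 70 x 5 mm, origin at the centre of its underside, x towards the stop. At its near end (x = -72.5 mm) a 70 mm wide upright flange, 4 mm thick, rises 48 mm and can be pushed; yellow motors behind it are 25 mm high. It starts 20 to 40 mm short of the stop, slides with 3 to 5 N and is home with its origin 42.5 mm before the screw axis.
- wheel: Loose bystander: black wheel with red hub lying flat, 66 mm diameter, 24 mm high, origin under its centre.
- spool: Loose bystander: red spool with black wire standing upright, 60 mm diameter, 50 mm high, origin under its centre.
- driver: Loose bystander: screwdriver lying on the table, origin under its middle.
There are look-alikes about, which are no part of the job. Of the things shaped like the chassis, the red one is meant.

How it is judged (in metres and radians):
On the way, in this order (a step that is already met when the one before it is completed fails the run):
1. the chassis is home against the stop with the foot still clear of it (x of chassis in the frame of fixture above -0.046 m and contact force between clamp and chassis below 1 N), for 0.2 s.
2. the foot presses the chassis with at least 40 N (x of chassis in the frame of fixture above -0.046 m and contact force between clamp and chassis above 40 N), for 0.2 s.
At the end, for the whole second after the job is handed in: The chassis is home (within 3.5 mm of the stop, in line with the track within 0.05 rad) and at rest, held down by the clamp's foot with 40 to 105 N, the handle at rest (all of step 2 and contact force between clamp and chassis below 105 N and angle between the x axis of chassis and the x axis of fixture, either way round below 0.05 rad and velocity of joint handle between -0.05 and 0.05 rad/s and linear speed of chassis below 0.01 m/s); the robot touches nothing.
It fails at once if the clamp presses the chassis with more than 130 N (contact force between clamp and chassis above 130 N).
It fails at once if a bystander (wheel, spool or screwdriver) is moved more than 25 mm (distance of any of wheel, spool, driver from where it was at the start of the episode above 0.025 m).
It also fails if it takes over 72 s, if anything falls off the work surface, if the arm or the gripper's body presses on something with over 40 N, if the wrist force passes 120 N, or if a joint passes its speed limit or range.

### The arm

A 6-joint arm with a two-finger parallel gripper is mounted at the origin on the work surface. World frame = base frame: x ahead of the robot, y to its left, z up, the work surface at z = 0. Lengths are in mm, angles in rad, forces in N, time in s.
With the tool pointing down it reaches from about 350 to 975 mm from the base axis. Payload 7.1 kg.
Tool frame: the origin (TCP) lies at the centre of the arm's flange, where the gripper is bolted on; the fingertips stand 182 mm ahead of it and the grasp point (between the pads) lies 163 mm ahead of it; z points along the fingers, y is the line along which they close (so a half turn about z gives the same grasp; the last joint's range is limited). The gripper opens to 88 mm and grips with 3 to 60 N. Pads are 20 mm wide; open, the fingers measure 115 mm over their backs; the gripper's body (75 mm by 178 mm) begins 61 mm behind the grasp point.
Start: joints at [-1.156, 0.423, 1.63, -0, 1.089, -0.019], TCP at [262.716, -567.086, 404.675] pointing down, gripper open.
Joint ranges: [-3, 3], [-0.9, 2.11], [0.09, 2.58], [-1.31, 4.45], [0.11, 2.69], [-2.54, 2.54]. Speed limits (rad/s): [2.39, 2.39, 3.01, 3.14, 3.14, 3.14].

### API

Orientations are given as a rotation vector (axis times angle).
In Python, from workcell import readout, get_image, ctrl gives the robot as it stands.
- The arm moves only by the tool step_arm, never from a script. Its argument "targets" is a list that holds one entry, the list of rows, each a list of 7 numbers: the shift along the world's x, y, z as a fraction of full scale, then the turn, a rotation vector about the world's x, y, z as a fraction of full scale, then the opening, from 0 (shut) to 1 (fully open). In form: [[[dx, dy, dz, wx, wy, wz, claw], ...]]. A call has exactly 5 rows; each row shifts and turns the commanded pose from where the row before left it; what a row does not reach is not made up. Full scale, the value 1, is 0.05 m for a shift and 4 degrees for a turn. A row lasts 1/8 s, in which the tool goes at most 62.5 mm and 10.7 degrees, less where a joint would pass 70% of its speed; a pose out of reach is approached as far as the arm can. A call with a number of a shift or a turn outside -1 to 1 is refused whole. A call with a gripper value outside its range is refused whole. The fingers move at their own pace and stop on an object; the grip force is fixed at half the most. Time passes only in rows, so rows that do not move let the fingers close, or fill a call up. It gives the time, the measured TCP pose, the force, the opening and the grip force at its end, in the units of the state.
- readout.get_obs(): the state, without advancing time (a new reading comes with each control period).
- get_image(name): name is "scene" or "side" or "wrist"; returns a dict with "pixels" (384x512x3 uint8, red, green, blue), "intrinsics" (3x3 intrinsics, pixels), "k1" (the pictures are not rectified: a ray, as slopes to the right and down, at radius r is drawn at 1 + k1 r^2 times it, then the intrinsics apply), "extrinsics" (4x4, takes a point from world to camera coordinates). Camera axes: x right, y down, z forward; pixel columns grow to the right and rows downward; lengths in mm; the calibration is good to about 2 mm. A picture is of the moment at which its call begins. There is no depth.
- ctrl.close_job(): hands the job in; it is judged then, once.
The state is a dict: "t": time; "qpos": joint angles; "qvel": joint speeds; "joint_torque": joint torques, N m; "ee_pos": TCP position; "orientation": TCP orientation; "ft_force": force on the tool from outside, world axes, zero at the start; "moment": the same for the moment, N m; "width": finger opening in mm; "grasp_force": force on a finger pad.
Only numpy, scipy, OpenCV 4.12 (cv2) and the standard library are available. Lean on these libraries where they do the work, as an engineer would, in place of code of your own. Each camera call takes 0.05 s, during which the arm holds its last target. There are 200 camera calls.

## Working session

There is one attempt and no reset: what is moved stays moved. The work goes in short steps, Python scripts to look and compute and a tool call to move; the robot and the scene stay as the last step left them, time stands still between calls to the robot, and variables do not carry over. Pictures are saved under pics/ and viewed, at most 10 in all, crops included, and the job is handed in when it is done.

Besides the shell and the picture viewer there is one more tool, called after "Call:" as name(argument=value, ...) on one line, values as JSON. step_arm: Moves the arm, as the interface text tells. Shift numbers are shares of 0.05 m and turn numbers shares of 4 degrees, none past 1 either way. Its arguments: {"type":"object","properties":{"targets":{"type":"array"}},"required":["targets"]}

```bash
mkdir -p pics; ls; python3 - <<'E'
from workcell import readout, get_image
import cv2,numpy as np
o=readout.get_obs(); print({k:np.round(v,3).tolist() for k,v in o.items()})
for n in("scene","side"):
    d=get_image(n); cv2.imwrite(f"pics/{n}0.png",d["pixels"][:,:,::-1]); print(n,d["intrinsics"],d["k1"],d["extrinsics"])
E
```

```text
pics
{'t': 0.0, 'qpos': [-1.156, 0.424, 1.631, -0.0, 1.089, -0.019], 'qvel': [-0.003, -0.0, -0.0, 0.001, 0.001, 0.001], 'joint_torque': [0.001, -54.464, -27.366, 0.064, 0.023, -0.0], 'ee_pos': [262.6, -566.866, 403.928], 'orientation': [-3.067, -0.676, 0.0], 'ft_force': [-0.102, 0.2, -0.413], 'moment': [0.037, -0.021, -0.005], 'grasp_force': 0.0, 'width': 87.463}
scene [[373.33570704   0.         254.64843766]
 [  0.         373.33570704 194.44803611]
 [  0.           0.           1.        ]] -0.09285125877094208 [[ 5.88116026e-01  8.08680239e-01  1.24824229e-02 -2.41921442e+02]
 [ 4.85663362e-01 -3.40775267e-01 -8.04986532e-01 -1.84780643e+02]
 [-6.46723000e-01  4.79487735e-01 -5.93161760e-01  1.53665724e+03]
 [ 0.00000000e+00  0.00000000e+00  0.00000000e+00  1.00000000e+00]]
side [[466.32935213   0.         253.36895815]
 [  0.         466.32935213 185.9158652 ]
 [  0.           0.           1.        ]] -0.17241167279591543 [[-9.64859552e-01 -2.62714450e-01 -5.21178179e-03  4.72420460e+02]
 [-1.62829558e-01  6.13348658e-01 -7.72845365e-01  2.19826762e+02]
 [ 2.06234285e-01 -7.44838601e-01 -6.34572989e-01  1.15438366e+03]
 [ 0.00000000e+00  0.00000000e+00  0.00000000e+00  1.00000000e+00]]
```

View pics/scene0.png

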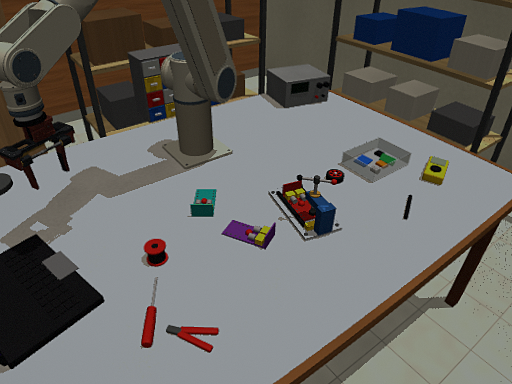

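View pics/side0.png

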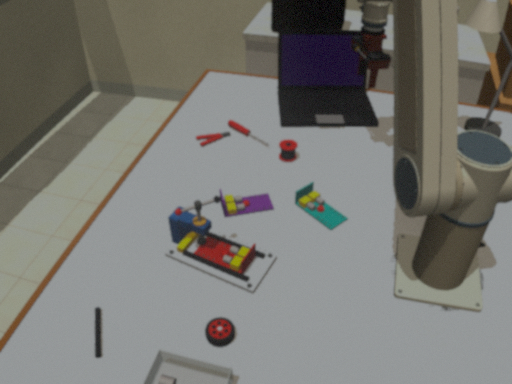

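Scene view: the fixture is at about (305,210), the wheel at (335,176), and the spool and driver are well to the left. Side view: the fixture is at (220,255), with the blue clamp at (188,225). I'll enlarge both.

```bash
python3 - <<'E'
import cv2,numpy as np
a=cv2.imread("pics/scene0.png")[160:250,255:355]; b=cv2.imread("pics/side0.png")[180:295,155:285]
a=cv2.resize(a,None,fx=6,fy=6,interpolation=2); b=cv2.resize(b,None,fx=5,fy=5,interpolation=2)
cv2.imwrite("pics/a.png",a);cv2.imwrite("pics/b.png",b)
E
```

```text
(no output)
```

View pics/a.png

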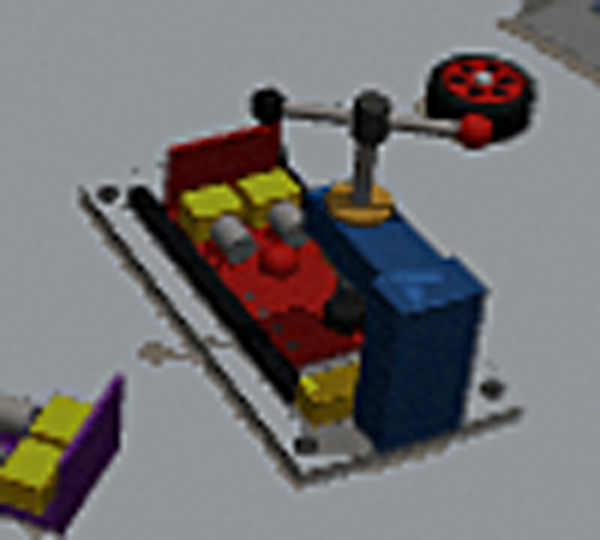

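View pics/b.png

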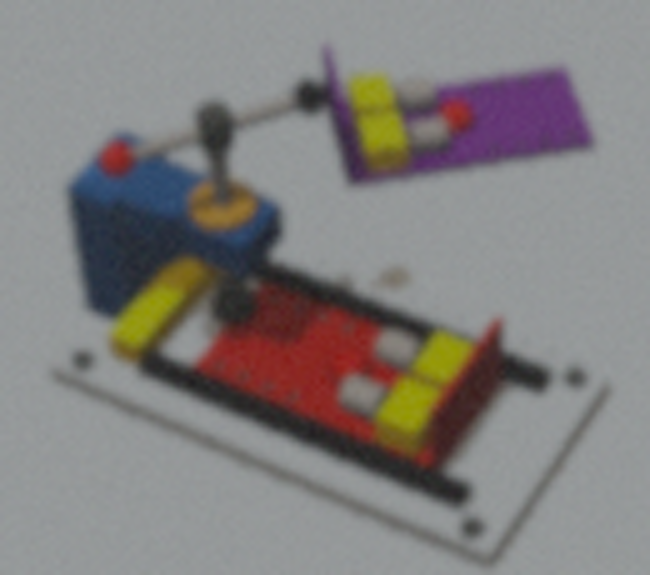

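Both crops clearly show the bed corners, nut, hub, handle balls and flange. I'll fit the fixture pose, handle angle and chassis offset jointly.

```bash
cat > h.py <<'E'
import numpy as np, cv2
from workcell import readout, get_image
from scipy.optimize import least_squares
def proj(d,P):
    P=np.atleast_2d(P).astype(float);E=d["extrinsics"];K=d["intrinsics"]
    c=P@E[:3,:3].T+E[:3,3];s=c[:,:2]/c[:,2:];s=s*(1+d["k1"]*(s**2).sum(1,keepdims=True))
    return s*[K[0,0],K[1,1]]+K[:2,2]
def f2w(p,P):
    c,s=np.cos(p[2]),np.sin(p[2]);P=np.atleast_2d(P).astype(float)
    return np.c_[p[0]+c*P[:,0]-s*P[:,1],p[1]+s*P[:,0]+c*P[:,1],P[:,2]]
E
python3 - <<'E'
from h import *
D={n:get_image(n) for n in("scene","side")}
def pts(p):
    a=p[3];z=155-12*a/2/np.pi;r=[50*np.cos(a),-50*np.sin(a)];f=p[4]-74.5
    return dict(A=[75,-65,0],B=[-185,-65,0],C=[75,65,0],Dd=[-185,65,0],E=[-185,-65,0],hub=[0,0,z],red=[*r,z],blk=[-r[0],-r[1],z],nut=[0,0,108],FL=[f,35,60],FR=[f,-35,60])
obs=dict(scene=dict(A=(300,487),B=(80,190),C=(520,412),hub=(370,118),red=(475,130),blk=(268,105),nut=(362,200),FL=(280,122),FR=(168,148)),
 side=dict(C=(52,374),Dd=(490,564),E=(608,388),hub=(214,125),red=(117,157),blk=(312,95),nut=(224,203),FR=(500,322)))
sc={"scene":(6,255,160),"side":(5,155,180)}
def res(p,full=False):
    P=pts(p);out=[]
    for n,o in obs.items():
        s,ox,oy=sc[n]
        for k,v in o.items():
            m=(np.array(v)+.5)/s-.5+[ox,oy]
            e=(proj(D[n],f2w(p,[P[k]]))[0]-m); out.append(e)
            if full: print(n,k,e.round(2))
    return np.ravel(out)
best=min((least_squares(res,[500,100,y,a,-70],loss="soft_l1") for y in(-.5,0,.5,1,-1) for a in(-1,0,1)),key=lambda r:r.cost)
print(best.x.round(3),best.cost);res(best.x,1)
# wheel location
E=D["scene"]["extrinsics"]
w=least_squares(lambda q:proj(D["scene"],[[q[0],q[1],24]])[0]-np.array([335,173]),[500,200]).x;print("wheel",w)
E
```

```text
[ 6.07372e+02  7.73520e+01 -2.26000e-01 -9.54000e-01 -6.35420e+01] 7.41750943134932
scene A [-0.26  0.72]
scene B [-0.16  2.24]
scene C [-0.17  1.98]
scene hub [-0.07  0.69]
scene red [-0.38  0.93]
scene blk [-0.07  0.64]
scene nut [-0.52  0.5 ]
scene FL [-0.2   0.27]
scene FR [-0.07  0.38]
side C [0.03 1.45]
side Dd [0.12 1.59]
side E [0.35 1.04]
side hub [0.15 0.86]
side red [0.03 0.73]
side blk [-0.42  0.73]
side nut [-0.22 -0.07]
side FR [ 0.36 -0.5 ]
wheel [479.16228471 314.90438364]
```

Fit: fixture at (607, 77), yaw −0.226 rad, handle −0.95 rad, chassis about 21 mm short of home. All of that agrees with the given ranges. Next I move behind the flange, turning the tool to lie across the track and closing the fingers.

Call:
step_arm(targets=[[[0.18,0.68,0,0,0,1,0],[0.18,0.68,0,0,0,1,0],[0.18,0.68,0,0,0,1,0],[0.18,0.68,0,0,0,1,0],[0.18,0.68,0,0,0,1,0]]])

```text
t: 0.82
ee_pos: [307.8, -395.9, 404.6]
orientation: [-2.903, -1.202, -0.0]
ft_force: [-0.1, 0.7, 0.2]
width: 41.3
grasp_force: 0.0
```

Call:
step_arm(targets=[[[0.18,0.68,0,0,0,1,0],[0.18,0.68,0,0,0,1,0],[0.18,0.68,0,0,0,1,0],[0.18,0.68,0,0,0,1,0],[0.18,0.68,0,0,0,1,0]]])

```text
t: 1.45
ee_pos: [352.8, -226.0, 404.7]
orientation: [2.65, 1.687, 0.0]
ft_force: [0.6, -0.2, -0.4]
width: 0.7
grasp_force: 0.0
```

Call:
step_arm(targets=[[[0.18,0.68,0,0,0,1,0],[0.18,0.68,0,0,0,1,0],[0.18,0.68,0,0,0,1,0],[0.18,0.68,0,0,0,1,0],[0.18,0.68,0,0,0,1,0]]])

```text
t: 2.08
ee_pos: [397.8, -55.9, 404.8]
orientation: [2.316, 2.122, 0.0]
ft_force: [-0.6, -0.0, -0.5]
width: 0.9
grasp_force: 0.0
```

Call:
step_arm(targets=[[[0.18,0.68,0,0,0,1,0],[0.18,0.68,0,0,0,1,0],[0.18,0.68,0,0,0,1,0],[0.18,0.68,0,0,0,1,0],[0.18,0.68,0,0,0,1,0]]])

```text
t: 2.7
ee_pos: [442.8, 114.1, 404.7]
orientation: [1.913, 2.492, 0.0]
ft_force: [-0.0, -0.6, -0.2]
width: 0.4
grasp_force: 0.0
```

Call:
step_arm(targets=[[[0,0,-0.2,0,0,1,0],[0,0,-0.2,0,0,1,0],[0,0,-0.2,0,0,1,0],[0,0,-0.2,0,0,1,0],[0,0,-0.2,0,0,1,0]]])

```text
t: 3.32
ee_pos: [442.7, 112.9, 354.3]
orientation: [-1.451, -2.787, 0.0]
ft_force: [0.8, 0.6, -0.0]
width: 0.6
grasp_force: 0.0
```

Call:
step_arm(targets=[[[0,0,-0.2,0,0,1,0],[0,0,-0.2,0,0,1,0],[0,0,-0.2,0,0,1,0],[0,0,-0.2,0,0,1,0],[0,0,-0.2,0,0,1,0]]])

```text
t: 3.95
ee_pos: [442.7, 112.9, 304.3]
orientation: [-0.945, -2.996, 0.0]
ft_force: [-0.6, -0.1, -0.2]
width: 0.4
grasp_force: 0.0
```

Call:
step_arm(targets=[[[0,0,-0.2,0,0,1,0],[0,0,-0.2,0,0,1,0],[0,0,-0.2,0,0,1,0],[0,0,-0.2,0,0,1,0],[0,0,-0.2,0,0,1,0]]])

```text
t: 4.58
ee_pos: [442.8, 112.9, 254.4]
orientation: [0.41, 3.115, 0.0]
ft_force: [-0.2, -0.0, -0.2]
width: 0.6
grasp_force: 0.0
```

Call:
step_arm(targets=[[[0,0,-0.25,0,0,0.5,0],[0,0,-0.25,0,0,0,0],[0,0,-0.25,0,0,0,0],[0.1,-0.02,0,0,0,0,0],[0.1,-0.02,0,0,0,0,0]]])

```text
t: 5.2
ee_pos: [453.3, 110.9, 217.2]
orientation: [0.36, 3.121, 0.0]
ft_force: [-0.3, 0.3, 0.3]
width: 0.6
grasp_force: 0.0
```

Call:
step_arm(targets=[[[0.08,-0.02,0,0,0,0,0],[0.08,-0.02,0,0,0,0,0],[0.08,-0.02,0,0,0,0,0],[0.08,-0.02,0,0,0,0,0],[0.08,-0.02,0,0,0,0,0]]])

```text
t: 5.82
ee_pos: [470.9, 105.9, 217.2]
orientation: [-0.359, -3.116, 0.002]
ft_force: [-8.2, 2.8, 8.0]
width: 0.6
grasp_force: 4.7
```

Call:
step_arm(targets=[[[0.06,-0.014,0,0,0,0,0],[0.06,-0.014,0,0,0,0,0],[0.06,-0.014,0,0,0,0,0],[0.02,-0.005,0,0,0,0,0],[0.02,-0.005,0,0,0,0,0]]])

```text
t: 6.45
ee_pos: [483.1, 103.2, 217.1]
orientation: [-0.36, -3.119, 0.001]
ft_force: [-8.4, 4.0, 6.3]
width: 0.6
grasp_force: 4.4
```

Call:
step_arm(targets=[[[0.04,-0.01,0,0,0,0,0],[0.04,-0.01,0,0,0,0,0],[0.02,-0.005,0,0,0,0,0],[0.02,-0.005,0,0,0,0,0],[0,0,0,0,0,0,0]]])

```text
t: 7.08
ee_pos: [485.1, 102.7, 217.0]
orientation: [-0.359, -3.108, 0.002]
ft_force: [-24.7, 15.2, 23.0]
width: 0.4
grasp_force: 13.5
```

The arm is blocked at fixture x ≈ −125 mm, exactly where home was predicted. I'll back off, rise and check.

Call:
step_arm(targets=[[[-0.1,0.02,0,0,0,0,0],[-0.2,0.05,0,0,0,1,0],[-0.2,0.05,0.6,0,0,1,0.5],[0,0,1,0,0,1,0.5],[0,0,1,0,0,1,0.5]]])

```text
t: 7.7
ee_pos: [465.1, 107.8, 348.8]
orientation: [-0.082, 3.139, 0.0]
ft_force: [0.8, -0.0, 0.5]
width: 26.8
grasp_force: 0.0
```

```bash
python3 - <<'E'
from h import *
o=readout.get_obs();print(o["ee_pos"],o["orientation"],o["qpos"])
a=get_image("side")["pixels"][180:295,155:285,::-1];b=get_image("scene")["pixels"][160:250,255:355,::-1];
a=cv2.resize(a,(400,354),interpolation=2);b=cv2.resize(b,(393,354),interpolation=2)
cv2.imwrite("pics/c.png",np.hstack([b,a]))
E
```

```text
[465.09629994 107.75728612 348.80936041] [-8.17634292e-02  3.13928787e+00  1.93482759e-05] [ 2.02797754e-01  2.89580216e-01  1.99359695e+00 -2.72410795e-04
  8.57192468e-01 -1.41989905e+00]
```

View pics/c.png

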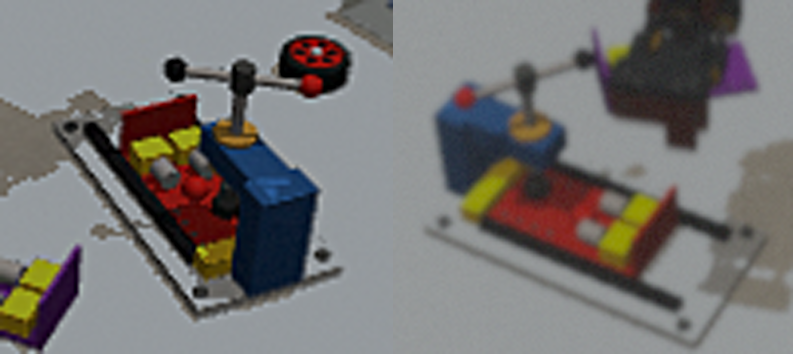

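The chassis sits flush against the yellow stop in both views, and the handle is untouched. Next I move above the red ball with the tool's y axis tangential.

Call:
step_arm(targets=[[[0,0,0.5,0,0,1,0.5],[0,0,0.5,0,0,1,0.5],[0.45,0,0,0,0,1,0.5],[0.45,0,0,0,0,1,0.5],[0.45,0,0,0,0,1,0.5]]])

```text
t: 8.43
ee_pos: [533.2, 107.7, 396.6]
orientation: [-0.625, 3.078, -0.0]
ft_force: [0.2, 0.9, -0.1]
width: 43.9
grasp_force: 0.0
```

Call:
step_arm(targets=[[[0.45,0.02,0,0,0,1,0.5],[0.45,0.02,0,0,0,1,0.5],[0.45,0.02,0,0,0,1,0.5],[0.45,0,0,0,0,1,0.5],[0.45,0,0,0,0,1,0.5]]])

```text
t: 9.05
ee_pos: [645.8, 110.6, 396.1]
orientation: [-1.15, 2.924, -0.0]
ft_force: [0.6, 0.5, 0.4]
width: 44.2
grasp_force: 0.0
```

```bash
python3 - <<'E'
from h import *
D={n:get_image(n) for n in("scene","side","wrist")}
obs=dict(scene=dict(hub=(370,118),red=(475,130),blk=(268,105),nut=(362,200)),side=dict(hub=(214,125),red=(117,157),blk=(312,95),nut=(224,203)))
sc={"scene":(6,255,160),"side":(5,155,180)}
def P(p):
    a=p[2];z=155-12*a/2/np.pi+p[3];r=50*np.array([np.cos(a),-np.sin(a)])
    return f2w([p[0],p[1],-.226],[[0,0,z],[*r,z],[*-r,z],[0,0,108+p[3]]])
def res(p):
    w=P(p);out=[p[3]*.2]
    for n,o in obs.items():
        s,ox,oy=sc[n]
        m=(np.array(list(o.values()))+.5)/s-.5+[ox,oy]; out+=list((proj(D[n],w)-m).ravel())
    return np.array(out)
r=least_squares(res,[607,77,-.95,0]);print(r.x.round(3),r.cost);print(P(r.x).round(1),readout.get_obs()["ee_pos"],readout.get_obs()["orientation"])
im=D["wrist"]["pixels"][:,:,::-1].copy()
print(proj(D["wrist"],P(r.x)).round(1));cv2.imwrite("pics/w.png",im)
E
```

```text
[606.998  77.84   -0.955   2.136] 0.6220765235586361
[[607.   77.8 159. ]
 [644.3 111.1 159. ]
 [569.7  44.5 159. ]
 [607.   77.8 110.1]] [645.29366708 110.57649338 396.03440745] [ 1.14480503e+00 -2.92518552e+00  5.52483661e-05]
[[261.4 148. ]
 [260.  207.9]
 [262.9  79.3]
 [260.8 140.1]]
```

View pics/w.png

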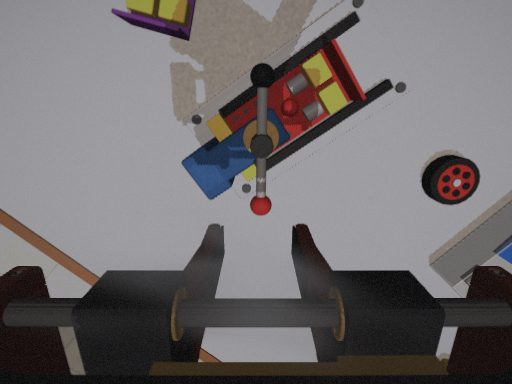

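The wrist view shows the hub at (261,146) and the red ball at (261,206), within 2 px of prediction and midway between the fingers. Now descend and pinch.

Call:
step_arm(targets=[[[-0.025,0,-0.5,0,0,0,0.5],[0,0,-0.5,0,0,0,0.5],[0,0,-0.48,0,0,0,0.5],[0,0,0,0,0,0,0.5],[0,0,0,0,0,0,0]]])

```text
t: 9.82
ee_pos: [643.4, 110.9, 323.9]
orientation: [-1.147, 2.924, -0.0]
ft_force: [0.4, -0.1, 0.3]
width: 37.3
grasp_force: 0.0
```

Call:
step_arm(targets=[[[0,0,0,0,0,0,0],[0,0,0,0,0,0,0],[0,0,0,0,0,0,0],[0,0,0,0,0,0,0],[0,0,0,0,0,0,0]]])

```text
t: 10.45
ee_pos: [643.8, 110.9, 324.0]
orientation: [-1.147, 2.923, -0.0]
ft_force: [0.3, -0.1, 6.5]
width: 16.3
grasp_force: 30.0
```

```bash
cat > q.py <<'E'
from h import *
C=np.array([606.7,77.5])
def q():
    o=readout.get_obs();r=(o["ee_pos"][:2]-C);f=o["ft_force"];m=o["moment"]
    print("t",round(float(o["t"]),2),"pos",o["ee_pos"].round(1),"R",np.hypot(*r).round(1),"az",np.degrees(np.arctan2(r[1],r[0])).round(1),
     "azy",(2*np.degrees(np.arctan2(o["orientation"][1],o["orientation"][0]))-90).round(1),"F",f.round(1),"M",m.round(2),
     "T",((r[0]*f[1]-r[1]*f[0])/1000).round(3),"T+M",((r[0]*f[1]-r[1]*f[0])/1000+m[2]).round(3),"w",o["width"].round(1),"g",o["grasp_force"].round(1),"q6",o["qpos"][5].round(2))
if __name__=="__main__": q()
E
python3 q.py
```

```text
Traceback (most recent call last):
  File "q.py", line 8, in <module>
    if __name__=="__main__": q()
                             ~^^
  File "q.py", line 7, in q
    "T",((r[0]*f[1]-r[1]*f[0])/1000).round(3),"T+M",((r[0]*f[1]-r[1]*f[0])/1000+m[2]).round(3),"w",o["width"].round(1),"g",o["grasp_force"].round(1),"q6",o["qpos"][5].round(2))
                                                                                                   ^^^^^^^^^^^^^^^^
AttributeError: 'float' object has no attribute 'round'
```

```bash
sed -i 's/o\["width"\].round(1)/round(float(o["width"]),1)/;s/o\["grasp_force"\].round(1)/round(float(o["grasp_force"]),1)/' q.py; python3 q.py; python3 - <<'E'
import numpy as np
for k in range(14):
    a0=42-20*k;a=np.radians(a0-4*np.arange(6));p=50*np.c_[np.cos(a),np.sin(a)]
    print(a0,(np.diff(p,axis=0)/50).round(3).tolist())
E
```

```text
t 10.45 pos [643.8 110.9 324. ] R 49.9 az 42.0 azy 132.9 F [ 0.3 -0.1  6.5] M [0.05 0.06 0.01] T -0.014 T+M -0.005 w 16.3 g 30.0 q6 -2.17
42 [[0.045, -0.053], [0.041, -0.056], [0.037, -0.059], [0.033, -0.062], [0.028, -0.064]]
22 [[0.024, -0.066], [0.019, -0.067], [0.015, -0.068], [0.01, -0.069], [0.005, -0.07]]
2 [[0.0, -0.07], [-0.005, -0.07], [-0.01, -0.069], [-0.015, -0.068], [-0.019, -0.067]]
-18 [[-0.024, -0.066], [-0.028, -0.064], [-0.033, -0.062], [-0.037, -0.059], [-0.041, -0.056]]
-38 [[-0.045, -0.053], [-0.048, -0.05], [-0.052, -0.047], [-0.055, -0.043], [-0.058, -0.039]]
-58 [[-0.06, -0.035], [-0.063, -0.031], [-0.065, -0.026], [-0.066, -0.022], [-0.068, -0.017]]
-78 [[-0.069, -0.012], [-0.069, -0.007], [-0.07, -0.002], [-0.07, 0.002], [-0.069, 0.007]]
-98 [[-0.069, 0.012], [-0.068, 0.017], [-0.066, 0.022], [-0.065, 0.026], [-0.063, 0.031]]
-118 [[-0.06, 0.035], [-0.058, 0.039], [-0.055, 0.043], [-0.052, 0.047], [-0.048, 0.05]]
-138 [[-0.045, 0.053], [-0.041, 0.056], [-0.037, 0.059], [-0.033, 0.062], [-0.028, 0.064]]
-158 [[-0.024, 0.066], [-0.019, 0.067], [-0.015, 0.068], [-0.01, 0.069], [-0.005, 0.07]]
-178 [[0.0, 0.07], [0.005, 0.07], [0.01, 0.069], [0.015, 0.068], [0.019, 0.067]]
-198 [[0.024, 0.066], [0.028, 0.064], [0.033, 0.062], [0.037, 0.059], [0.041, 0.056]]
-218 [[0.045, 0.053], [0.048, 0.05], [0.052, 0.047], [0.055, 0.043], [0.058, 0.039]]
```

Call:
step_arm(targets=[[[0.045,-0.053,-0.01,0,0,-1,0],[0.041,-0.056,-0.01,0,0,-1,0],[0.037,-0.059,-0.01,0,0,-1,0],[0.033,-0.062,-0.01,0,0,-1,0],[0.028,-0.064,-0.01,0,0,-1,0]]])

```text
t: 11.08
ee_pos: [653.1, 96.2, 323.0]
orientation: [-0.619, 3.078, 0.0]
ft_force: [-6.7, -0.2, 17.5]
width: 16.5
grasp_force: 30.0
```

```bash
python3 q.py
```

```text
t 11.07 pos [653.1  96.2 323. ] R 50.0 az 22.0 azy 112.7 F [-6.7 -0.2 17.5] M [0.03 0.79 0.08] T 0.116 T+M 0.195 w 16.5 g 30.0 q6 -1.84
```

The torque T+M is 0.195 N m, so it is running free as specified. I'll ease off the vertical load and carry on.

Call:
step_arm(targets=[[[0.024,-0.066,0.006,0,0,-1,0],[0.019,-0.067,0.006,0,0,-1,0],[0.015,-0.068,0.006,0,0,-1,0],[0.01,-0.069,0.006,0,0,-1,0],[0.005,-0.07,0.006,0,0,-1,0]]])

```text
t: 11.7
ee_pos: [656.8, 79.3, 322.8]
orientation: [-0.075, 3.139, 0.001]
ft_force: [1.1, 1.7, 1.2]
width: 16.6
grasp_force: 30.0
```

```bash
python3 q.py
```

```text
t 11.7 pos [656.8  79.3 322.8] R 50.1 az 2.1 azy 92.7 F [1.1 1.7 1.2] M [ 0.25 -0.36  0.16] T 0.083 T+M 0.241 w 16.6 g 30.0 q6 -1.52
```

Call:
step_arm(targets=[[[0,-0.07,-0.002,0,0,-1,0],[-0.005,-0.07,-0.002,0,0,-1,0],[-0.01,-0.069,-0.003,0,0,-1,0],[-0.015,-0.068,-0.003,0,0,-1,0],[-0.019,-0.067,-0.003,0,0,-1,0]]])

```text
t: 12.32
ee_pos: [654.5, 61.9, 322.1]
orientation: [0.471, 3.104, 0.001]
ft_force: [3.0, -0.0, 3.4]
width: 16.0
grasp_force: 30.0
```

```bash
python3 q.py
```

```text
t 12.32 pos [654.5  61.9 322.1] R 50.3 az -18.0 azy 72.7 F [ 3.  -0.   3.4] M [ 0.09 -0.45  0.16] T 0.044 T+M 0.199 w 16.0 g 30.0 q6 -1.19
```

Call:
step_arm(targets=[[[-0.024,-0.066,-0.003,0,0,-1,0],[-0.028,-0.064,-0.003,0,0,-1,0],[-0.033,-0.062,-0.003,0,0,-1,0],[-0.037,-0.059,-0.003,0,0,-1,0],[-0.041,-0.056,-0.003,0,0,-1,0]]])

```text
t: 12.95
ee_pos: [646.5, 46.3, 321.4]
orientation: [1.002, 2.974, 0.001]
ft_force: [2.8, -1.6, 1.6]
width: 16.1
grasp_force: 30.0
```

```bash
python3 q.py
```

```text
t 12.95 pos [646.5  46.3 321.4] R 50.6 az -38.1 azy 52.7 F [ 2.8 -1.6  1.6] M [-0.22 -0.57  0.12] T 0.022 T+M 0.143 w 16.1 g 30.0 q6 -0.87
```

Call:
step_arm(targets=[[[-0.045,-0.053,-0.003,0,0,-1,0],[-0.048,-0.05,-0.003,0,0,-1,0],[-0.052,-0.047,-0.003,0,0,-1,0],[-0.055,-0.043,-0.003,0,0,-1,0],[-0.058,-0.039,-0.003,0,0,-1,0]]])

```text
t: 13.58
ee_pos: [633.7, 34.4, 320.8]
orientation: [1.503, 2.754, 0.001]
ft_force: [3.6, -2.5, 3.7]
width: 16.2
grasp_force: 30.0
```

```bash
python3 q.py
```

```text
t 13.57 pos [633.7  34.4 320.8] R 50.9 az -58.0 azy 32.7 F [ 3.6 -2.5  3.7] M [-0.57 -0.6   0.13] T 0.087 T+M 0.218 w 16.2 g 30.0 q6 -0.53
```

Call:
step_arm(targets=[[[-0.06,-0.035,-0.003,0,0,-1,0],[-0.063,-0.031,-0.003,0,0,-1,0],[-0.065,-0.026,-0.003,0,0,-1,0],[-0.066,-0.022,-0.003,0,0,-1,0],[-0.068,-0.017,-0.003,0,0,-1,0]]])

```text
t: 14.2
ee_pos: [617.5, 27.5, 320.1]
orientation: [1.959, 2.452, 0.001]
ft_force: [3.1, -6.3, 2.9]
width: 16.5
grasp_force: 30.0
```

```bash
python3 q.py
```

```text
t 14.2 pos [617.5  27.5 320.1] R 51.1 az -77.8 azy 12.8 F [ 3.1 -6.3  2.9] M [-0.95 -0.46  0.08] T 0.089 T+M 0.173 w 16.5 g 30.0 q6 -0.2
```

Call:
step_arm(targets=[[[-0.069,-0.012,-0.003,0,0,-1,0],[-0.069,-0.007,-0.003,0,0,-1,0],[-0.07,-0.002,-0.003,0,0,-1,0],[-0.07,0.002,-0.003,0,0,-1,0],[-0.069,0.007,-0.003,0,0,-1,0]]])

```text
t: 14.82
ee_pos: [599.9, 26.6, 319.4]
orientation: [2.355, 2.074, 0.0]
ft_force: [1.1, -7.8, 5.7]
width: 16.1
grasp_force: 30.0
```

```bash
python3 q.py
```

```text
t 14.82 pos [599.9  26.6 319.4] R 51.3 az -97.6 azy -7.2 F [ 1.1 -7.8  5.7] M [-1.38 -0.19  0.12] T 0.109 T+M 0.231 w 16.1 g 30.0 q6 0.15
```

Call:
step_arm(targets=[[[-0.069,0.008,-0.002,0,0,-1,0],[-0.068,0.013,-0.002,0,0,-1,0],[-0.066,0.018,-0.002,0,0,-1,0],[-0.065,0.022,-0.002,0,0,-1,0],[-0.063,0.027,-0.002,0,0,-1,0]]])

```text
t: 15.45
ee_pos: [583.1, 31.5, 318.7]
orientation: [2.681, 1.634, 0.001]
ft_force: [-0.6, -4.9, 5.5]
width: 16.4
grasp_force: 30.0
```

```bash
python3 q.py
```

```text
t 15.45 pos [583.1  31.5 318.7] R 51.7 az -117.2 azy -27.3 F [-0.6 -4.9  5.5] M [-0.73 -0.01  0.1 ] T 0.086 T+M 0.182 w 16.4 g 30.0 q6 0.51
```

Call:
step_arm(targets=[[[-0.06,0.035,-0.002,0,0,-1,0],[-0.058,0.039,-0.002,0,0,-1,0],[-0.055,0.043,-0.002,0,0,-1,0],[-0.052,0.047,-0.002,0,0,-1,0],[-0.048,0.05,-0.002,0,0,-1,0]]])

```text
t: 16.08
ee_pos: [569.1, 42.3, 318.0]
orientation: [2.924, 1.144, -0.001]
ft_force: [-1.2, -4.6, 6.4]
width: 16.1
grasp_force: 30.0
```

```bash
python3 q.py
```

```text
t 16.07 pos [569.1  42.3 318. ] R 51.5 az -136.9 azy -47.3 F [-1.2 -4.6  6.4] M [-0.78  0.27  0.02] T 0.129 T+M 0.154 w 16.1 g 30.0 q6 0.88
```

Call:
step_arm(targets=[[[-0.045,0.053,-0.002,0,0,-1,0],[-0.041,0.056,-0.002,0,0,-1,0],[-0.037,0.059,-0.002,0,0,-1,0],[-0.033,0.062,-0.002,0,0,-1,0],[-0.028,0.064,-0.002,0,0,-1,0]]])

```text
t: 16.7
ee_pos: [559.6, 57.2, 317.4]
orientation: [3.079, 0.619, -0.002]
ft_force: [-2.6, -4.1, 6.3]
width: 16.5
grasp_force: 30.0
```

```bash
python3 q.py
```

```text
t 16.7 pos [559.6  57.2 317.4] R 51.3 az -156.6 azy -67.3 F [-2.6 -4.1  6.3] M [-0.67  0.45  0.01] T 0.142 T+M 0.153 w 16.5 g 30.0 q6 1.26
```

Call:
step_arm(targets=[[[-0.024,0.066,-0.003,0,0,-1,0],[-0.019,0.067,-0.003,0,0,-1,0],[-0.015,0.068,-0.003,0,0,-1,0],[-0.01,0.069,-0.003,0,0,-1,0],[-0.005,0.07,-0.003,0,0,-1,0]]])

```text
t: 17.32
ee_pos: [555.8, 74.4, 316.6]
orientation: [3.14, 0.075, -0.003]
ft_force: [-4.4, -3.4, 7.5]
width: 16.0
grasp_force: 30.0
```

```bash
sed -i 's/606.7,77.5/606.3,76.7/' q.py; python3 q.py
```

```text
t 17.32 pos [555.8  74.4 316.6] R 50.6 az -177.4 azy -87.3 F [-4.4 -3.4  7.5] M [-0.44  0.67  0.03] T 0.161 T+M 0.194 w 16.0 g 30.0 q6 1.64
```

Call:
step_arm(targets=[[[0,0.07,-0.003,0,0,-1,0],[0.005,0.07,-0.003,0,0,-1,0],[0.01,0.069,-0.003,0,0,-1,0],[0.015,0.068,-0.003,0,0,-1,0],[0.019,0.067,-0.003,0,0,-1,0]]])

```text
t: 17.95
ee_pos: [558.1, 91.8, 315.9]
orientation: [3.105, -0.472, -0.003]
ft_force: [-5.6, -2.3, 9.8]
width: 16.1
grasp_force: 30.0
```

```bash
python3 q.py
```

```text
t 17.95 pos [558.1  91.8 315.9] R 50.5 az 162.6 azy -107.3 F [-5.6 -2.3  9.8] M [-0.12  0.87  0.04] T 0.197 T+M 0.24 w 16.1 g 30.0 q6 2.01
```

Call:
step_arm(targets=[[[0.024,0.066,-0.003,0,0,-1,0],[0.028,0.064,-0.003,0,0,-1,0],[0.033,0.062,-0.003,0,0,-1,0],[0.037,0.059,-0.003,0,0,-1,0],[0.041,0.056,-0.003,0,0,-1,0]]])

```text
t: 18.58
ee_pos: [566.3, 107.4, 315.3]
orientation: [2.976, -1.004, -0.003]
ft_force: [-5.3, 1.9, 9.3]
width: 16.2
grasp_force: 30.0
```

```bash
python3 q.py
```

```text
t 18.57 pos [566.3 107.4 315.3] R 50.5 az 142.5 azy -127.3 F [-5.3  1.9  9.3] M [0.2  0.87 0.04] T 0.088 T+M 0.132 w 16.2 g 30.0 q6 2.39
```

260° turned and still running free, so the touch is still to come. The wrist is near its limit, so I release, lift, turn it back 180° and regrasp.

Call:
step_arm(targets=[[[0,0,0,0,0,0,0.5],[0,0,0,0,0,0,0.5],[0,0,0,0,0,0,0.5],[0,0,0.4,0,0,0,0.5],[0,0,0.5,0,0,0,0.5]]])

```text
t: 19.2
ee_pos: [566.7, 107.0, 359.5]
orientation: [2.977, -1.0, -0.002]
ft_force: [-0.2, -0.8, 0.3]
width: 43.8
grasp_force: 0.0
```

Call:
step_arm(targets=[[[0,0,0,0,0,1,0.5],[0,0,0,0,0,1,0.5],[0,0,0,0,0,1,0.5],[0,0,0,0,0,1,0.5],[0,0,0,0,0,1,0.5]]])

```text
t: 19.82
ee_pos: [566.9, 107.1, 359.6]
orientation: [3.107, -0.465, -0.0]
ft_force: [0.0, -0.4, -0.8]
width: 43.7
grasp_force: 0.0
```

Call:
step_arm(targets=[[[0,0,0,0,0,1,0.5],[0,0,0,0,0,1,0.5],[0,0,0,0,0,1,0.5],[0,0,0,0,0,1,0.5],[0,0,0,0,0,1,0.5]]])

```text
t: 20.45
ee_pos: [566.9, 107.1, 359.6]
orientation: [3.14, 0.082, -0.0]
ft_force: [-0.4, 0.2, -0.2]
width: 43.9
grasp_force: 0.0
```

Call:
step_arm(targets=[[[0,0,0,0,0,1,0.5],[0,0,0,0,0,1,0.5],[0,0,0,0,0,1,0.5],[0,0,0,0,0,1,0.5],[0,0,0,0,0,1,0.5]]])

```text
t: 21.08
ee_pos: [566.9, 107.0, 359.6]
orientation: [3.079, 0.626, -0.0]
ft_force: [-0.1, -0.6, -0.6]
width: 44.0
grasp_force: 0.0
```

Call:
step_arm(targets=[[[0,0,0,0,0,1,0.5],[0,0,0,0,0,1,0.5],[0,0,0,0,0,1,0.5],[0,0,0,0,0,1,0.5],[0,0,0,0,0,1,0.5]]])

```text
t: 21.7
ee_pos: [566.9, 107.0, 359.6]
orientation: [-2.923, -1.151, 0.0]
ft_force: [-0.8, 0.2, -0.5]
width: 43.7
grasp_force: 0.0
```

Call:
step_arm(targets=[[[0,0,0,0,0,1,0.5],[0,0,0,0,0,1,0.5],[0,0,0,0,0,1,0.5],[0,0,0,0,0,1,0.5],[0,0,0,0,0,1,0.5]]])

```text
t: 22.32
ee_pos: [566.9, 107.1, 359.6]
orientation: [-2.679, -1.641, 0.0]
ft_force: [-0.1, 0.7, -0.9]
width: 44.1
grasp_force: 0.0
```

Call:
step_arm(targets=[[[0,0,0,0,0,1,0.5],[0,0,0,0,0,1,0.5],[0,0,0,0,0,1,0.5],[0,0,0,0,0,1,0.5],[0,0,0,0,0,1,0.5]]])

```text
t: 22.95
ee_pos: [566.9, 107.1, 359.6]
orientation: [-2.353, -2.082, 0.0]
ft_force: [0.4, -0.3, 0.2]
width: 43.9
grasp_force: 0.0
```

Call:
step_arm(targets=[[[0,0,0,0,0,1,0.5],[0,0,0,0,0,1,0.5],[0,0,0,0,0,1,0.5],[0,0,0,0,0,1,0.5],[0,0,0,0,0,1,0.5]]])

```text
t: 23.58
ee_pos: [566.9, 107.0, 359.6]
orientation: [-1.956, -2.458, 0.0]
ft_force: [-0.4, 0.4, -0.0]
width: 44.2
grasp_force: 0.0
```

Call:
step_arm(targets=[[[0,0,0,0,0,1,0.5],[0,0,0,0,0,1,0.5],[0,0,0,0,0,1,0.5],[0,0,0,0,0,1,0.5],[0,0,0,0,0,1,0.5]]])

```text
t: 24.2
ee_pos: [566.9, 107.0, 359.6]
orientation: [-1.499, -2.761, 0.0]
ft_force: [0.2, -0.5, 0.2]
width: 43.9
grasp_force: 0.0
```

Call:
step_arm(targets=[[[0,0,0,0,0,1,0.5],[0,0,0,0,0,1,0.5],[0,0,0,0,0,1,0.5],[0,0,0,0,0,1,0.5],[0,0,0,0,0,1,0.5]]])

```text
t: 24.82
ee_pos: [566.9, 107.1, 359.6]
orientation: [-0.997, -2.979, 0.0]
ft_force: [0.6, 0.0, -0.3]
width: 44.2
grasp_force: 0.0
```

```bash
python3 q.py; python3 - <<'E'
from h import *
d=get_image("wrist"); C=np.array([606.3,76.7])
for az in(142.5,):
    a=np.radians(az);r=50*np.array([np.cos(a),np.sin(a)])
    print(proj(d,[[*C,148.1],[*(C+r),148.1],[*(C-r),148.1]]).round(1))
cv2.imwrite("pics/w2.png",d["pixels"][:,:,::-1])
E
```

```text
t 24.82 pos [566.9 107.1 359.6] R 49.7 az 142.4 azy -307.0 F [ 0.6  0.  -0.3] M [ 0.03 -0.12 -0.02] T -0.02 T+M -0.043 w 44.2 g 0.0 q6 -0.76
[[258.1 278.2]
 [258.6 220.9]
 [257.5 328.1]]
```

View pics/w2.png

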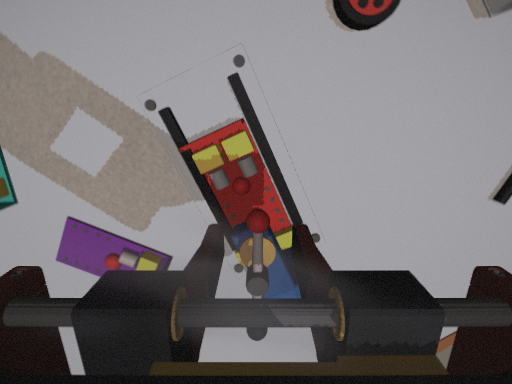

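The red ball is at (258,221), where predicted and midway between the fingers, and the chassis is still home. Descend and pinch again.

Call:
step_arm(targets=[[[0,0,-0.5,0,0,0,0.5],[0,0,-0.44,0,0,0,0.5],[0,0,0,0,0,0,0.5],[0,0,0,0,0,0,0],[0,0,0,0,0,0,0]]])

```text
t: 25.5
ee_pos: [567.3, 107.2, 313.8]
orientation: [1.0, 2.976, 0.001]
ft_force: [0.5, -0.1, -0.7]
width: 27.4
grasp_force: 0.0
```

Call:
step_arm(targets=[[[0,0,0,0,0,0,0],[0,0,0,0,0,0,0],[0,0,0,0,0,0,0],[0,0,0,0,0,0,0],[0,0,0,0,0,0,0]]])

```text
t: 26.12
ee_pos: [567.1, 107.2, 313.4]
orientation: [1.0, 2.977, 0.0]
ft_force: [-1.4, -1.2, 6.6]
width: 16.3
grasp_force: 30.0
```

```bash
python3 q.py;  python3 - <<'E'
import numpy as np
for k in range(11):
    a0=142-20*k;a=np.radians(a0-4*np.arange(6));p=50.2*np.c_[np.cos(a),np.sin(a)]
    print(a0,(np.diff(p,axis=0)/50).round(3).tolist())
E
```

```text
t 26.12 pos [567.1 107.2 313.4] R 49.6 az 142.1 azy 52.9 F [-1.4 -1.2  6.6] M [-0.18  0.1  -0.04] T 0.088 T+M 0.049 w 16.3 g 30.0 q6 -0.76
142 [[0.045, 0.054], [0.049, 0.05], [0.052, 0.047], [0.055, 0.043], [0.058, 0.039]]
122 [[0.061, 0.035], [0.063, 0.031], [0.065, 0.026], [0.067, 0.022], [0.068, 0.017]]
102 [[0.069, 0.012], [0.07, 0.007], [0.07, 0.002], [0.07, -0.002], [0.07, -0.007]]
82 [[0.069, -0.012], [0.068, -0.017], [0.067, -0.022], [0.065, -0.026], [0.063, -0.031]]
62 [[0.061, -0.035], [0.058, -0.039], [0.055, -0.043], [0.052, -0.047], [0.049, -0.05]]
42 [[0.045, -0.054], [0.041, -0.057], [0.037, -0.059], [0.033, -0.062], [0.029, -0.064]]
22 [[0.024, -0.066], [0.019, -0.067], [0.015, -0.069], [0.01, -0.069], [0.005, -0.07]]
2 [[0.0, -0.07], [-0.005, -0.07], [-0.01, -0.069], [-0.015, -0.069], [-0.019, -0.067]]
-18 [[-0.024, -0.066], [-0.029, -0.064], [-0.033, -0.062], [-0.037, -0.059], [-0.041, -0.057]]
-38 [[-0.045, -0.054], [-0.049, -0.05], [-0.052, -0.047], [-0.055, -0.043], [-0.058, -0.039]]
-58 [[-0.061, -0.035], [-0.063, -0.031], [-0.065, -0.026], [-0.067, -0.022], [-0.068, -0.017]]
```

Call:
step_arm(targets=[[[0.045,0.054,-0.002,0,0,-1,0],[0.049,0.05,-0.002,0,0,-1,0],[0.052,0.047,-0.002,0,0,-1,0],[0.055,0.043,-0.002,0,0,-1,0],[0.058,0.039,-0.002,0,0,-1,0]]])

```text
t: 26.75
ee_pos: [579.9, 118.7, 312.7]
orientation: [1.505, 2.757, -0.001]
ft_force: [-1.3, -2.7, 5.9]
width: 16.5
grasp_force: 30.0
```

```bash
python3 q.py
```

```text
t 26.75 pos [579.9 118.7 312.7] R 49.6 az 122.2 azy 32.7 F [-1.3 -2.7  5.9] M [-0.43  0.2  -0.02] T 0.126 T+M 0.102 w 16.5 g 30.0 q6 -0.39
```

Call:
step_arm(targets=[[[0.061,0.035,-0.002,0,0,-1,0],[0.063,0.031,-0.002,0,0,-1,0],[0.065,0.026,-0.002,0,0,-1,0],[0.067,0.022,-0.002,0,0,-1,0],[0.068,0.017,-0.002,0,0,-1,0]]])

```text
t: 27.38
ee_pos: [595.9, 125.2, 312.1]
orientation: [-1.961, -2.454, 0.001]
ft_force: [-2.1, -2.8, 4.9]
width: 16.3
grasp_force: 30.0
```

```bash
python3 q.py
```

```text
t 27.38 pos [595.9 125.2 312.1] R 49.6 az 102.1 azy -347.3 F [-2.1 -2.8  4.9] M [-0.41  0.34  0.03] T 0.129 T+M 0.157 w 16.3 g 30.0 q6 -0.03
```

Call:
step_arm(targets=[[[0.069,0.012,-0.003,0,0,-1,0],[0.07,0.007,-0.003,0,0,-1,0],[0.07,0.002,-0.003,0,0,-1,0],[0.07,-0.002,-0.003,0,0,-1,0],[0.07,-0.007,-0.003,0,0,-1,0]]])

```text
t: 28.0
ee_pos: [613.3, 125.8, 311.4]
orientation: [-2.358, -2.076, 0.002]
ft_force: [-3.1, -1.7, 7.2]
width: 16.6
grasp_force: 30.0
```

```bash
python3 q.py
```

```text
t 28.0 pos [613.3 125.8 311.4] R 49.6 az 81.9 azy -367.3 F [-3.1 -1.7  7.2] M [-0.39  0.54  0.  ] T 0.141 T+M 0.142 w 16.6 g 30.0 q6 0.31
```

Call:
step_arm(targets=[[[0.069,-0.012,-0.003,0,0,-1,0],[0.068,-0.017,-0.003,0,0,-1,0],[0.067,-0.022,-0.003,0,0,-1,0],[0.065,-0.026,-0.003,0,0,-1,0],[0.063,-0.031,-0.003,0,0,-1,0]]])

```text
t: 28.62
ee_pos: [629.8, 120.5, 310.7]
orientation: [-2.682, -1.635, 0.002]
ft_force: [-4.3, -1.2, 6.7]
width: 16.1
grasp_force: 30.0
```

```bash
python3 q.py
```

```text
t 28.62 pos [629.8 120.5 310.7] R 49.7 az 61.8 azy -387.3 F [-4.3 -1.2  6.7] M [-0.21  0.7   0.04] T 0.162 T+M 0.198 w 16.1 g 30.0 q6 0.65
```

Call:
step_arm(targets=[[[0.061,-0.035,-0.003,0,0,-1,0],[0.058,-0.039,-0.003,0,0,-1,0],[0.055,-0.043,-0.003,0,0,-1,0],[0.052,-0.047,-0.003,0,0,-1,0],[0.049,-0.05,-0.003,0,0,-1,0]]])

```text
t: 29.25
ee_pos: [643.4, 109.8, 310.0]
orientation: [-2.925, -1.144, 0.002]
ft_force: [-5.8, -1.6, 7.5]
width: 16.2
grasp_force: 30.0
```

```bash
python3 q.py
```

```text
t 29.25 pos [643.4 109.8 310. ] R 49.8 az 41.8 azy -407.3 F [-5.8 -1.6  7.5] M [-0.11  0.88  0.01] T 0.133 T+M 0.145 w 16.2 g 30.0 q6 0.98
```

Call:
step_arm(targets=[[[0.045,-0.054,-0.003,0,0,-1,0],[0.041,-0.057,-0.003,0,0,-1,0],[0.037,-0.059,-0.003,0,0,-1,0],[0.033,-0.062,-0.003,0,0,-1,0],[0.029,-0.064,-0.003,0,0,-1,0]]])

```text
t: 29.88
ee_pos: [652.6, 95.2, 309.3]
orientation: [-3.079, -0.619, 0.003]
ft_force: [-5.0, 0.5, 7.5]
width: 16.2
grasp_force: 30.0
```

```bash
python3 q.py
```

```text
t 29.88 pos [652.6  95.2 309.3] R 49.8 az 21.7 azy -427.3 F [-5.   0.5  7.5] M [0.08 0.93 0.02] T 0.116 T+M 0.134 w 16.2 g 30.0 q6 1.3
```

Call:
step_arm(targets=[[[0.024,-0.066,-0.003,0,0,-1,0],[0.019,-0.067,-0.003,0,0,-1,0],[0.015,-0.069,-0.003,0,0,-1,0],[0.01,-0.069,-0.003,0,0,-1,0],[0.005,-0.07,-0.003,0,0,-1,0]]])

```text
t: 30.5
ee_pos: [656.2, 78.4, 308.7]
orientation: [-3.14, -0.075, 0.003]
ft_force: [-4.8, 2.4, 8.7]
width: 16.5
grasp_force: 30.0
```

```bash
python3 q.py
```

```text
t 30.5 pos [656.2  78.4 308.7] R 49.9 az 2.0 azy -447.3 F [-4.8  2.4  8.7] M [0.36 0.96 0.04] T 0.128 T+M 0.167 w 16.5 g 30.0 q6 1.62
```

Call:
step_arm(targets=[[[0,-0.07,-0.003,0,0,-1,0],[-0.005,-0.07,-0.003,0,0,-1,0],[-0.01,-0.069,-0.003,0,0,-1,0],[-0.015,-0.069,-0.003,0,0,-1,0],[-0.019,-0.067,-0.003,0,0,-1,0]]])

```text
t: 31.12
ee_pos: [653.9, 61.5, 308.1]
orientation: [-3.105, 0.472, 0.002]
ft_force: [-5.3, 3.8, 9.8]
width: 16.2
grasp_force: 30.0
```

```bash
python3 q.py
```

```text
t 31.12 pos [653.9  61.5 308.1] R 49.9 az -17.7 azy 252.7 F [-5.3  3.8  9.8] M [0.75 0.85 0.1 ] T 0.098 T+M 0.199 w 16.2 g 30.0 q6 1.95
```

Call:
step_arm(targets=[[[-0.024,-0.066,-0.003,0,0,-1,0],[-0.029,-0.064,-0.003,0,0,-1,0],[-0.033,-0.062,-0.003,0,0,-1,0],[-0.037,-0.059,-0.003,0,0,-1,0],[-0.041,-0.057,-0.003,0,0,-1,0]]])

```text
t: 31.75
ee_pos: [645.9, 46.4, 307.4]
orientation: [-2.975, 1.003, 0.001]
ft_force: [-4.0, 5.9, 8.1]
width: 16.5
grasp_force: 30.0
```

```bash
python3 q.py; python3 - <<'E'
from h import *
d=get_image("side");im=d["pixels"][180:295,155:285,::-1];cv2.imwrite("pics/s3.png",cv2.resize(im,None,fx=5,fy=5,interpolation=2))
E
```

```text
t 31.75 pos [645.9  46.4 307.4] R 49.9 az -37.4 azy 232.7 F [-4.   5.9  8.1] M [1.02 0.62 0.14] T 0.115 T+M 0.252 w 16.5 g 30.0 q6 2.27
```

View pics/s3.png

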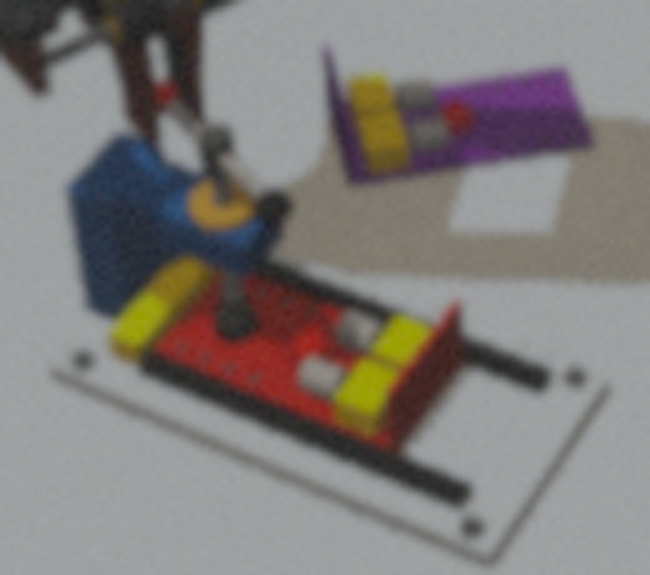

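The foot is on the plate, the chassis is home, and the torque is climbing: 0.134, 0.167, 0.199, 0.252. I'll average some samples while holding, at no motion cost.

Call:
step_arm(targets=[[[-0.045,-0.054,-0.003,0,0,-1,0],[-0.049,-0.05,-0.003,0,0,-1,0],[0,0,0,0,0,0,0],[0,0,0,0,0,0,0],[0,0,0,0,0,0,0]]])

```text
t: 32.42
ee_pos: [641.3, 41.1, 307.2]
orientation: [-2.9, 1.205, 0.001]
ft_force: [-3.4, 4.5, 9.6]
width: 16.5
grasp_force: 30.0
```

```bash
python3 - <<'E'
from q import *
T=[]
for i in range(8):
    o=readout.get_obs();r=o["ee_pos"][:2]-C;f=o["ft_force"];m=o["moment"]
    T.append([(r[0]*f[1]-r[1]*f[0])/1000+m[2],(r[0]*m[0]+r[1]*m[1])/163+m[2]]); get_image("side")
T=np.array(T);print(T.round(3).tolist(),T.mean(0),T.std(0));q()
E
```

```text
[[0.024, 0.032], [0.091, 0.099], [0.11, 0.098], [0.018, 0.047], [0.062, 0.082], [0.089, 0.129], [0.09, 0.153], [0.129, 0.151]] [0.07656139 0.09874917] [0.03669093 0.04196955]
t 32.83 pos [641.3  41.1 307.2] R 49.9 az -45.5 azy 224.9 F [-4.1  4.5  8.8] M [0.87 0.62 0.08] T 0.009 T+M 0.086 w 16.5 g 30.0 q6 2.4
```

Call:
step_arm(targets=[[[-0.026,-0.024,-0.001,0,0,-0.4,0],[-0.026,-0.023,-0.001,0,0,-0.2,0],[-0.027,-0.022,-0.002,0,0,-0.2,0],[-0.028,-0.021,-0.001,0,0,0,0],[-0.029,-0.02,-0.002,0,0,0,0]]])

```text
t: 33.45
ee_pos: [636.0, 36.7, 307.1]
orientation: [-2.86, 1.286, -0.005]
ft_force: [5.8, 12.9, 2.0]
width: 16.7
grasp_force: 30.0
```

```bash
python3 q.py
```

```text
t 33.45 pos [636.   36.7 307.1] R 49.8 az -53.5 azy 221.6 F [ 5.8 12.9  2. ] M [ 2.21 -0.95 -0.33] T 0.614 T+M 0.281 w 16.7 g 30.0 q6 2.45
```

T+M is 0.281 N m, roughly 55 N, which fits a touch near 400°. The wrist is at its limit and twisting against the ball, so I regrasp once more for a clean final turn.

Call:
step_arm(targets=[[[0,0,0,0,0,0,0.5],[0,0,0,0,0,0,0.5],[0,0,0,0,0,0,0.5],[0,0,0.4,0,0,0,0.5],[0,0,0.5,0,0,0,0.5]]])

```text
t: 34.08
ee_pos: [634.6, 34.5, 351.9]
orientation: [2.866, -1.287, -0.001]
ft_force: [-0.1, 0.3, 0.1]
width: 44.1
grasp_force: 0.0
```

Call:
step_arm(targets=[[[0,0,0,0,0,1,0.5],[0,0,0,0,0,1,0.5],[0,0,0,0,0,1,0.5],[0,0,0,0,0,1,0.5],[0,0,0,0,0,1,0.5]]])

```text
t: 34.7
ee_pos: [634.8, 34.5, 352.4]
orientation: [-3.046, 0.766, -0.002]
ft_force: [-0.6, 0.4, 0.1]
width: 43.9
grasp_force: 0.0
```

Call:
step_arm(targets=[[[0,0,0,0,0,1,0.5],[0,0,0,0,0,1,0.5],[0,0,0,0,0,1,0.5],[0,0,0,0,0,1,0.5],[0,0,0,0,0,1,0.5]]])

```text
t: 35.33
ee_pos: [634.8, 34.5, 352.4]
orientation: [-3.133, 0.225, -0.002]
ft_force: [-0.4, -0.3, -0.2]
width: 43.9
grasp_force: 0.0
```

Call:
step_arm(targets=[[[0,0,0,0,0,1,0.5],[0,0,0,0,0,1,0.5],[0,0,0,0,0,1,0.5],[0,0,0,0,0,1,0.5],[0,0,0,0,0,1,0.5]]])

```text
t: 35.95
ee_pos: [634.8, 34.5, 352.3]
orientation: [3.125, 0.322, 0.002]
ft_force: [-0.3, 0.7, 0.2]
width: 43.9
grasp_force: 0.0
```

Call:
step_arm(targets=[[[0,0,0,0,0,1,0.5],[0,0,0,0,0,1,0.5],[0,0,0,0,0,1,0.5],[0,0,0,0,0,1,0.5],[0,0,0,0,0,1,0.5]]])

```text
t: 36.58
ee_pos: [634.8, 34.5, 352.4]
orientation: [3.021, 0.86, 0.002]
ft_force: [0.1, 0.7, -0.8]
width: 43.8
grasp_force: 0.0
```

Call:
step_arm(targets=[[[0,0,0,0,0,1,0.5],[0,0,0,0,0,1,0.5],[0,0,0,0,0,1,0.5],[0,0,0,0,0,1,0.5],[0,0,0,0,0,1,0.5]]])

```text
t: 37.2
ee_pos: [634.8, 34.5, 352.3]
orientation: [2.826, 1.371, 0.002]
ft_force: [0.4, 0.4, 0.2]
width: 43.5
grasp_force: 0.0
```

Call:
step_arm(targets=[[[0,0,0,0,0,1,0.5],[0,0,0,0,0,1,0.5],[0,0,0,0,0,1,0.5],[0,0,0,0,0,1,0.5],[0,0,0,0,0,1,0.5]]])

```text
t: 37.83
ee_pos: [634.8, 34.5, 352.4]
orientation: [2.545, 1.841, 0.002]
ft_force: [-0.1, 0.6, -0.5]
width: 43.7
grasp_force: 0.0
```

Call:
step_arm(targets=[[[0,0,0,0,0,1,0.5],[0,0,0,0,0,1,0.5],[0,0,0,0,0,1,0.5],[0,0,0,0,0,1,0.5],[0,0,0,0,0,1,0.5]]])

```text
t: 38.45
ee_pos: [634.8, 34.5, 352.3]
orientation: [2.186, 2.255, 0.001]
ft_force: [0.2, -0.6, 0.2]
width: 44.0
grasp_force: 0.0
```

Call:
step_arm(targets=[[[0,0,0,0,0,1,0.5],[0,0,0,0,0,1,0.5],[0,0,0,0,0,1,0.5],[0,0,0,0,0,1,0.5],[0,0,0,0,0,1,0.5]]])

```text
t: 39.08
ee_pos: [634.8, 34.5, 352.3]
orientation: [1.761, 2.6, 0.001]
ft_force: [0.5, 0.9, -0.3]
width: 43.7
grasp_force: 0.0
```

Call:
step_arm(targets=[[[0,0,0,0,0,1,0.5],[0,0,0,0,0,1,0.5],[0,0,0,0,0,1,0.5],[0,0,0,0,0,1,0.5],[0,0,0,0,0,0,0.5]]])

```text
t: 39.7
ee_pos: [634.8, 34.5, 352.1]
orientation: [1.386, 2.818, 0.001]
ft_force: [0.3, 0.9, -0.6]
width: 43.8
grasp_force: 0.0
```

```bash
python3 - <<'E'
from q import *
q(); d=get_image("wrist")
h=cv2.cvtColor(d["pixels"],cv2.COLOR_RGB2HSV); m=cv2.inRange(h,(0,150,60),(8,255,255))|cv2.inRange(h,(172,150,60),(180,255,255))
n,l,s,c=cv2.connectedComponentsWithStats(m)
print([(s[i,4],s[i,2],s[i,3],c[i].round(1).tolist()) for i in range(1,n) if s[i,4]>40])
for az in(-45,-50,-53.5,-57):
    a=np.radians(az);print(az,proj(d,[[*(C+50*np.array([np.cos(a),np.sin(a)])),141.6]]).round(1))
cv2.imwrite("pics/w4.png",d["pixels"][:,:,::-1])
E
```

```text
t 39.7 pos [634.8  34.5 352.1] R 50.9 az -56.0 azy 37.6 F [ 0.3  0.9 -0.6] M [-0.   -0.23  0.02] T 0.039 T+M 0.055 w 43.8 g 0.0 q6 -0.62
[(np.int32(418), np.int32(60), np.int32(59), [179.0, 39.0]), (np.int32(3143), np.int32(90), np.int32(149), [223.8, 97.5]), (np.int32(523), np.int32(32), np.int32(48), [281.8, 123.4]), (np.int32(368), np.int32(23), np.int32(21), [261.8, 221.4]), (np.int32(197), np.int32(17), np.int32(16), [124.9, 228.9])]
-45 [[271.4 219.7]]
-50 [[265.6 220.2]]
-53.5 [[261.4 220.2]]
-57 [[257.3 220.1]]
```

View pics/w4.png

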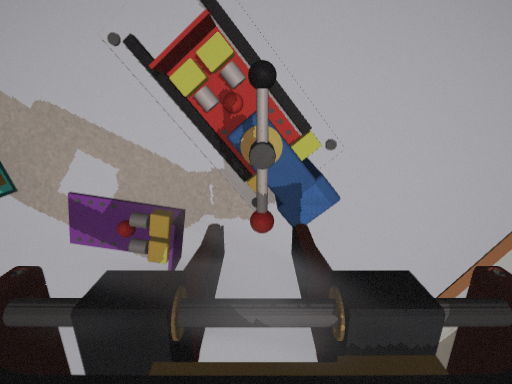

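The red ball is at (262,221), i.e. azimuth −53°, and the chassis is still home. Grip centred, then turn 15°.

Call:
step_arm(targets=[[[0.03,0.044,-0.45,0,0,0,0.5],[0,0,-0.45,0,0,0,0.5],[0,0,0,0,0,0,0.5],[0,0,0,0,0,0,0],[0,0,0,0,0,0,0]]])

```text
t: 40.38
ee_pos: [636.5, 36.8, 307.1]
orientation: [1.385, 2.818, 0.001]
ft_force: [-0.3, -1.0, -0.4]
width: 27.2
grasp_force: 0.0
```

Call:
step_arm(targets=[[[0,0,0,0,0,0,0],[0,0,0,0,0,0,0],[0,0,0,0,0,0,0],[0,0,0,0,0,0,0],[0,0,0,0,0,0,0]]])

```text
t: 41.0
ee_pos: [636.6, 37.0, 306.6]
orientation: [1.385, 2.818, 0.001]
ft_force: [0.7, 1.2, 5.8]
width: 16.4
grasp_force: 30.0
```

```bash
python3 q.py
```

```text
t 41.0 pos [636.6  37.  306.6] R 49.9 az -52.7 azy 37.7 F [0.7 1.2 5.8] M [ 0.27 -0.24 -0.04] T 0.062 T+M 0.021 w 16.4 g 30.0 q6 -0.62
```

Call:
step_arm(targets=[[[-0.043,-0.03,-0.002,0,0,-0.75,0],[-0.044,-0.028,-0.002,0,0,-0.75,0],[-0.046,-0.026,-0.002,0,0,-0.75,0],[-0.047,-0.023,-0.002,0,0,-0.75,0],[-0.048,-0.021,-0.002,0,0,-0.75,0]]])

```text
t: 41.62
ee_pos: [625.6, 30.7, 306.2]
orientation: [1.742, 2.611, 0.003]
ft_force: [3.8, 1.2, 3.3]
width: 16.4
grasp_force: 30.0
```

```bash
python3 q.py
```

```text
t 41.62 pos [625.6  30.7 306.2] R 49.9 az -67.3 azy 22.6 F [3.8 1.2 3.3] M [ 0.28 -0.7   0.1 ] T 0.197 T+M 0.294 w 16.4 g 30.0 q6 -0.36
```

Call:
step_arm(targets=[[[-0.016,-0.006,0,0,0,-0.25,0],[-0.016,-0.006,0,0,0,-0.25,0],[-0.016,-0.006,-0.001,0,0,-0.25,0],[-0.017,-0.005,0,0,0,-0.25,0],[-0.017,-0.005,-0.001,0,0,-0.25,0]]])

```text
t: 42.25
ee_pos: [621.5, 29.1, 306.0]
orientation: [1.853, 2.534, 0.003]
ft_force: [3.9, 0.8, 6.0]
width: 16.6
grasp_force: 30.0
```

```bash
python3 q.py
```

```text
t 42.25 pos [621.5  29.1 306. ] R 49.9 az -72.3 azy 17.7 F [3.9 0.8 6. ] M [ 0.26 -0.93  0.11] T 0.199 T+M 0.304 w 16.6 g 30.0 q6 -0.28
```

0.304 N m is about 1.7 times the free torque, so the target is met. Release, rise and check.

Call:
step_arm(targets=[[[0,0,0,0,0,0,0.5],[0,0,0,0,0,0,0.5],[0,0,0,0,0,0,0.5],[0,0,0.4,0,0,0,0.5],[0,0,0.8,0,0,0,0.5]]])

```text
t: 42.88
ee_pos: [620.1, 29.0, 365.3]
orientation: [-1.852, -2.534, 0.003]
ft_force: [1.5, 0.2, -0.8]
width: 44.1
grasp_force: 0.0
```

Call:
step_arm(targets=[[[0,0,0.8,0,0,0,0.5],[0,0,0.5,0,0,0,0.5],[0,0,0,0,0,0,0.5],[0,0,0,0,0,0,0.5],[0,0,0,0,0,0,0.5]]])

```text
t: 43.5
ee_pos: [620.2, 29.1, 428.9]
orientation: [-1.853, -2.534, 0.002]
ft_force: [0.1, -0.3, -0.7]
width: 43.7
grasp_force: 0.0
```

```bash
python3 - <<'E'
from q import *
q()
a=get_image("side")["pixels"][180:295,155:285,::-1];b=get_image("scene")["pixels"][130:350,100:400,::-1]
cv2.imwrite("pics/end.png",np.hstack([cv2.resize(a,(396,350),interpolation=2),cv2.resize(b,(400,350))]))
E
```

```text
t 43.5 pos [620.2  29.1 428.9] R 49.6 az -73.7 azy -342.3 F [ 0.1 -0.3 -0.7] M [-0.02 -0.09  0.  ] T 0.002 T+M 0.004 w 43.7 g 0.0 q6 -0.28
```

View pics/end.png

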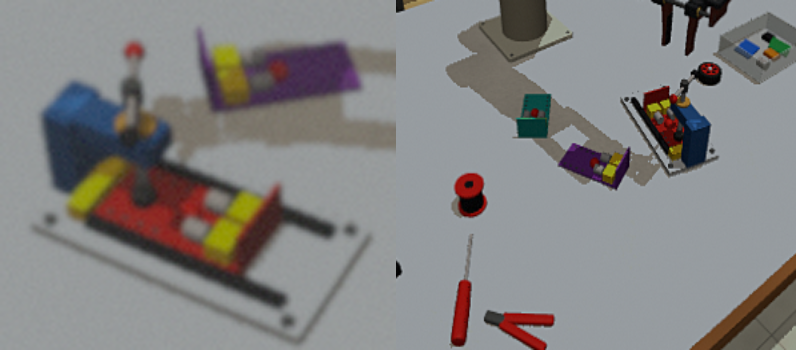

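The chassis is home under the foot, the gripper is clear, and the wheel, spool and driver have not moved. Handing in.

```bash
python3 -c "
from workcell import ctrl
print(ctrl.close_job())"
```

```text
the job is handed in; nothing more can be done
None
```

I handed the job in with the chassis home against the stop and clamped at about 1.7 times the free handle torque. I estimate 55–85 N on the foot from the wrist force readings; the hand-in returned no verdict. The gripper is clear, and the wheel, spool and screwdriver look unmoved in the final view.

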